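# Lock a carton in the counter display holder

## Robot

A 6-joint arm with a two-finger parallel gripper is mounted at the origin on a cart in front of the work surface, level with it; the furniture and walls round the work are solid. World frame = base frame: x ahead of the robot, y to its left, z up, the work surface at z = 0. Lengths are in mm, angles in rad, forces in N, time in s.
With the tool pointing down it reaches from about 300 to 850 mm from the base axis. Payload 5.4 kg.
Tool frame: the origin (TCP) lies where the fingers leave the gripper's body, on its centre line; the fingertips stand 73 mm ahead of it and the grasp point (between the pads) lies 54 mm ahead of it; z points along the fingers, y is the line along which they close (so a half turn about z gives the same grasp; the last joint's range is limited). The gripper opens to 85 mm and grips with 20 to 120 N. Pads are 22 mm wide; open, the fingers measure 114 mm over their backs; the gripper's body (76 mm by 85 mm) begins 54 mm behind the grasp point. The pads swing forward as they close: fully open they stand 13 mm farther back than shut.
Start: joints at [-1.499, 0.158, 1.597, -0, 1.386, -0.21], TCP at [159.875, -552.31, 303.899] pointing down, gripper open.
Joint ranges: [-2.91, 2.91], [-0.94, 2.29], [0.18, 2.7], [-1.29, 4.43], [0.17, 2.64], [-3, 3]. Speed limits (rad/s): [2.57, 2.57, 3.14, 3.14, 3.14, 3.14].

## Interface

Orientations are given as a unit quaternion [x, y, z, w].
In Python, from plant import readout, eyes, job gives the robot as it stands.
- The arm moves only by the tool carry_out, never from a script. Its argument "motion" is a list of rows, each an object of numbers: "tx", "ty", "tz": the shift along the world's x, y, z scaled (see below); "ax", "ay", "az": the turn, a rotation vector about the world's x, y, z scaled (see below); "fingers": the opening, from -1 (shut) to 1 (fully open). In form: [{"tx": .., "ty": .., "tz": .., "ax": .., "ay": .., "az": .., "fingers": ..}, ...]. A call has exactly 5 rows; each row is the pose to reach, as a shift and turn from the pose commanded when the call began, turning the shorter way round; what a row does not reach only later rows make up. The controller multiplies each number of a shift by 0.25 m and each number of a turn by 180 degrees. A row lasts 1/12 s, in which the tool goes at most 41.7 mm and 7.16 degrees, less where a joint would pass 70% of its speed; a pose out of reach is approached as far as the arm can. A call with a number of a shift or a turn outside -1 to 1 is refused whole. A call with a gripper value outside its range is refused whole. The fingers move at their own pace and stop on an object; "force" is the grip in N (left out, the last holds). Time passes only in rows, so rows that repeat a pose let the fingers close, or fill a call up. It gives the time, the measured TCP pose, the force, the opening and the grip force at its end, in the units of the state.
- readout.observe(): the state, without advancing time (a new reading comes with each control period).
- eyes.snapshot(name): name is "side" or "top"; returns a dict with "image" (420x560x3 uint8, red, green, blue), "vertical_fov" (degrees; the focal length in pixels is half the picture's height over the tangent of half this angle, whatever the lens; pixels are square), "cx", "cy" (the principal point, pixels), "T" (4x4, takes a point from camera to world coordinates). Camera axes: x right, y up, looking along -z (the intrinsics and any distortion apply to the point x, -y, -z); pixel columns grow to the right and rows downward; lengths in mm; the calibration is good to about 2 mm. A picture is of the moment at which its call begins. There is no depth.
- job.close_job(): hands the job in; it is judged then, once.
Trained networks look in the newest picture that a camera, given by its name, has taken for a name from the list of things; names that differ only in an ending like _2 or _b are one class to them, and where a whole thing is asked for, a point or a joint stands for the part that bears it (a point fixed in the world has none). Each returns a list of dicts, best first, with "conf" (0 to 1); they miss things now and then, are a little off and sometimes report something else, mostly with a low value. They report only what shows in the picture. A call takes as long as a camera call. They do not tell look-alikes from the thing itself.
- eyes.search_frame(thing, camera): "location" ([row, column] as shares, 0 to 1, of the picture: columns of its width, rows of its height, amid what is visible of it).
The state is a dict: "clock": time; "joint_positions": joint angles; "qd": joint speeds; "joint_efforts": joint torques, N m; "tcp_pos": TCP position; "orientation": TCP orientation; "contact_force": force on the tool from outside, world axes, zero at the start; "ft_torque": the same for the moment, N m; "finger_gap": opening from 0.0 (shut) to 1.0 (fully open); "grasp_force": force on a finger pad.
Only numpy, scipy, OpenCV 4.12 (cv2) and the standard library are available. Lean on these libraries where they do the work, as an engineer would, in place of code of your own. Each camera call takes 0.05 s, during which the arm holds its last target. There are 200 camera calls.

## Task

Put the carton from the stock sleeve into the display holder and lock it in. The sleeve leaves only its broad faces free to grip and the holder only its narrow edges, so lift it out, stand it upright on the bare counter, let go and take it again the other way, then lower it upright all the way down into the holder's slot; finally swing the keeper bar over its top until it snaps fully home past the spring catch, and leave the things round about where they are.

Things in the scene. Friction and masses are not known exactly. Their poses are not given: they have to be found in the camera images.
- carton: the flat upright carton standing in the stock sleeve (a like carton standing by itself at the back is not meant). 22 mm thick (its x) x 56 mm wide (its y) x 88 mm tall (z). Origin: centre of its underside. Half-turn symmetric in shape.
- sleeve: stock sleeve, fixed: foot plate 70 x 78 x 5 mm (x, y, z) with two upright end walls, 36 (x) x 4 (y) mm, inner faces at y = +-30.5 mm, tops at z = 95 mm; open at front and back (+-x). The carton stands between the walls, which cover its narrow edges, on the plate (z = 5 mm); its top is at z = 93 mm. Origin: centre of the underside.
- holder: fixed display holder; base plate 8 mm thick, x -110 to 70, y +-45 mm. Slot at the origin: two panels, gap 26 mm in x, 40 mm wide in y, 84 mm high, mouth flaring to z 94, x +-21; lips at y +-30.5 to 34.5, top z 18; sides +-y open above them for fingers. Hinge post at x 50 (24 x 30), top z 99; latch post x -85 to -108, y -22 to 18, top z 107. Origin: on the counter under the slot. z up.
- holder_seat (a point): middle of the slot's floor, 8 mm above the counter: the middle of the carton's underside belongs here, carton x along holder x (either way round). The axes are the holder's.
- keeper_hinge (a point): point on the keeper bar's upright hinge axis at the bar's mid height: holder frame (50, 0, 103) mm.
- keeper_knob (a point): middle of the round upright knob on the keeper bar: 14 mm in diameter, z = 107 to 131 mm over the counter (this point at 120), 110 mm from the hinge axis. The bar is 11 mm wide, 8 mm thick (z = 99 to 107 mm), 3 mm above a seated carton's top, and ends 130 mm from the hinge.
- keeper (a joint): angle of the keeper bar (rad) about the upright hinge axis: 0 = fully shut (bar along the holder's -x over the slot, tip past the catch, against the stop); grows anticlockwise seen from above, towards the holder's -y side, to 2.5. Friction keeps it where it is left. The spring catch is met at about 0.13; passing it takes about 3 to 4 N at the knob, and it then holds the bar shut at 0.
- dropper_e: small dropper bottle, 33 x 33 x 102 mm, bystander; origin: centre of underside
- polish_b: small bottle with tall cap, 31 x 31 x 79 mm, bystander; origin: centre of underside
- mint_b: another flat carton, 22 x 56 x 88 mm, standing by itself at the back, bystander; origin: centre of underside
- pill_box: flat box lying on the counter, 45 x 75 x 20 mm, bystander; origin: centre of underside
- fish_tin: flat oval tin, 63 x 105 x 24 mm, bystander; origin: centre of underside
Things that resemble listed ones, but are neither listed nor needed, are in the scene too. What is shaped like the carton but blue or orange is not meant.

How it is judged:
By the outcome, as a careful person would: the job done as asked, in the order asked, and still so for the second after the job is handed in, with the robot touching nothing.
It also fails if it takes over 72 s, if anything falls off the work surface, if the arm or the gripper's body presses on something with over 40 N, if the wrist force passes 120 N, or if a joint passes its speed limit or range.

## Working session

There is one attempt and no reset: what is moved stays moved. The work goes in short steps, Python scripts to look and compute and a tool call to move; the robot and the scene stay as the last step left them, time stands still between calls to the robot, and variables do not carry over. Pictures are saved under pics/ and viewed, at most 10 in all, crops included, and the job is handed in when it is done.

Besides the shell and the picture viewer there is one more tool, called by a JSON object that holds its "name" and its "arguments", one argument or row to a line. carry_out: Moves the arm, as the interface text tells. Shifts and turns lie within -1 to 1; 1 stands for 0.25 m of shift or 180 degrees of turn. Its arguments: {"type":"object","properties":{"motion":{"type":"array","items":{"type":"object","properties":{"tx":{"type":"number","minimum":-1,"maximum":1},"ty":{"type":"number","minimum":-1,"maximum":1},"tz":{"type":"number","minimum":-1,"maximum":1},"ax":{"type":"number","minimum":-1,"maximum":1},"ay":{"type":"number","minimum":-1,"maximum":1},"az":{"type":"number","minimum":-1,"maximum":1},"fingers":{"type":"number"}}}},"force":{"type":"number"}},"required":["motion"]}

```bash
mkdir -p pics; ls; python3 - <<'E'
from plant import readout, eyes, job
import cv2, numpy as np
s=readout.observe(); print({k:np.round(v,3).tolist() for k,v in s.items()})
for n in ("side","top"):
    d=eyes.snapshot(n); cv2.imwrite(f"pics/{n}0.png",d["image"][:,:,::-1])
    print(n,[(k,np.round(v,3).tolist()) for k,v in d.items() if k!="image"])
    for t in ("carton","sleeve","holder","keeper_knob","keeper_hinge","mint_b","dropper_e","polish_b","pill_box","fish_tin"):
        r=eyes.search_frame(t,n); print(t,[(round(x["conf"],2),round(x["location"][0]*420),round(x["location"][1]*560)) for x in r][:4])
E
```

```text
pics
{'clock': 0.0, 'joint_positions': [-1.499, 0.159, 1.598, -0.0, 1.386, -0.21], 'qd': [0.001, 0.002, -0.0, 0.0, -0.001, 0.001], 'joint_efforts': [-0.001, -39.6, -33.143, -0.0, 0.008, -0.0], 'tcp_pos': [159.811, -551.857, 302.9], 'orientation': [0.99, 0.14, 0.0, -0.001], 'contact_force': [-0.018, -0.22, -0.025], 'ft_torque': [0.041, -0.02, 0.003], 'grasp_force': 0.0, 'finger_gap': 0.998}
side [('vertical_fov', 45.521), ('cx', 273.213), ('cy', 207.117), ('T', [[0.999, 0.001, 0.035, 655.988], [0.029, 0.523, -0.852, -1279.658], [-0.019, 0.852, 0.523, 821.184], [0.0, 0.0, 0.0, 1.0]])]
carton [(0.86, 176, 249), (0.69, 155, 251), (0.58, 193, 237)]
sleeve [(0.52, 183, 255)]
holder [(0.97, 258, 253)]
keeper_knob [(0.61, 255, 231)]
keeper_hinge [(0.56, 255, 254)]
mint_b [(0.76, 194, 313)]
dropper_e []
polish_b [(0.53, 178, 294)]
pill_box [(0.8, 218, 289)]
fish_tin [(0.69, 334, 270)]
top [('vertical_fov', 42.47), ('cx', 281.855), ('cy', 204.77), ('T', [[-0.017, 0.993, -0.115, 450.993], [-1.0, -0.014, 0.023, -100.668], [0.021, 0.115, 0.993, 1554.302], [0.0, 0.0, 0.0, 1.0]])]
carton [(0.81, 246, 137), (0.56, 252, 216), (0.49, 244, 175)]
sleeve [(0.72, 245, 185)]
holder [(0.96, 227, 321)]
keeper_knob [(0.79, 235, 353), (0.68, 245, 173)]
keeper_hinge [(0.61, 229, 317)]
mint_b [(0.71, 173, 216)]
dropper_e [(0.71, 186, 198)]
polish_b [(0.68, 191, 175)]
pill_box [(0.98, 197, 245)]
fish_tin [(0.62, 206, 408)]
```

```bash
python3 - <<'E'
import cv2
a=cv2.imread("pics/side0.png")[120:370,150:400]; b=cv2.imread("pics/top0.png")[120:320,110:440]
cv2.imwrite("pics/side0c.png",cv2.resize(a,(600,600),interpolation=cv2.INTER_CUBIC))
cv2.imwrite("pics/top0c.png",cv2.resize(b,(792,480),interpolation=cv2.INTER_CUBIC))
E
```

```text
(no output)
```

View pics/side0c.png

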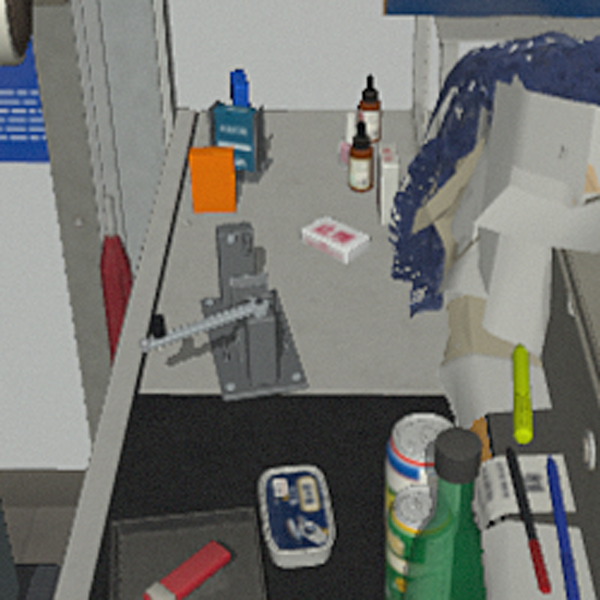

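View pics/top0c.png

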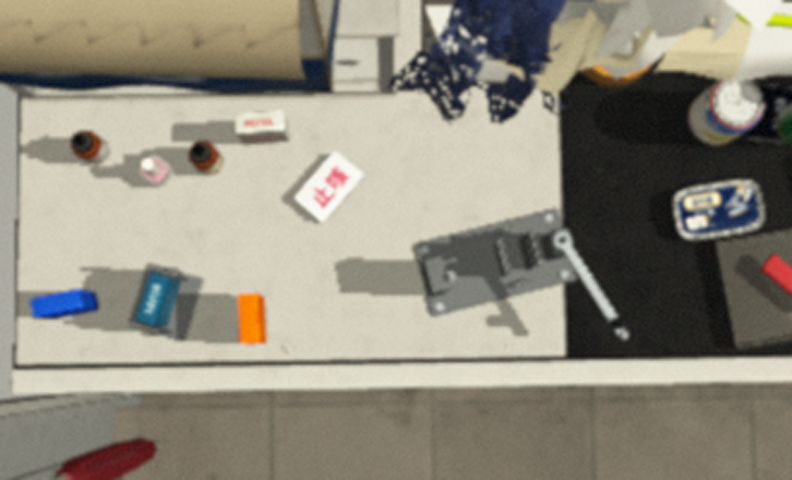

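The top crop shows three carton-like shapes: blue at px (137,247), teal at (175,245) and orange at (215,252). A white-topped carton (mint_b) stands by itself at (218,172). Only the teal one stands between sleeve walls on a foot plate, and blue and orange are excluded, so teal is the carton. The holder is at about (320,228) and its knob at (369,259). I'll enlarge the teal carton to confirm, and the holder to measure.

```bash
cat > h.py <<'E'
import numpy as np, cv2
from plant import readout, eyes, job
def cam(n):
    d=eyes.snapshot(n); d["f"]=210/np.tan(np.radians(d["vertical_fov"]/2)); return d
def proj(d,P):
    P=np.atleast_2d(P); T=np.asarray(d["T"]); c=(P-T[:3,3])@T[:3,:3]
    return np.c_[d["cx"]+d["f"]*c[:,0]/-c[:,2], d["cy"]-d["f"]*c[:,1]/-c[:,2]]
def unproj(d,uv,z):
    uv=np.atleast_2d(uv); T=np.asarray(d["T"])
    r=np.c_[(uv[:,0]-d["cx"])/d["f"],-(uv[:,1]-d["cy"])/d["f"],-np.ones(len(uv))]@T[:3,:3].T
    return T[:3,3]+r*((z-T[2,3])/r[:,2])[:,None]
def place(x,y,a,P):
    c,s=np.cos(a),np.sin(a); P=np.asarray(P,float); return P@np.array([[c,s,0],[-s,c,0],[0,0,1]])+[x,y,0]
def box(x0,x1,y0,y1,z0,z1): return np.array([[x,y,z] for z in(z0,z1) for x,y in((x0,y0),(x1,y0),(x1,y1),(x0,y1))],float)
E
python3 - <<'E'
from h import *
b=cv2.imread("pics/top0.png")
s=cv2.resize(b[222:270,150:210],(420,336),interpolation=cv2.INTER_CUBIC)
h=cv2.resize(b[200:265,278:376],(784,520),interpolation=cv2.INTER_CUBIC)
cv2.imwrite("pics/ts.png",s); cv2.imwrite("pics/th.png",h)
d=cam("top")
for n,uv,z in(("teal",(174.6,245),93),("blue",(137,247),88),("orange",(215,252),88),("knob",(369,259),120),("hinge",(345,220),107),("edgeL",(120,271),0),("edgeR",(340,271),0)): print(n,unproj(d,uv,z).round())
E
```

```text
teal [[515. 156.  93.]]
blue [[511. 258.  88.]]
orange [[495.  49.  88.]]
knob [[ 469. -362.  120.]]
hinge [[ 574. -303.  107.]]
edgeL [[448. 327.   0.]]
edgeR [[ 437. -299.    0.]]
```

View pics/ts.png

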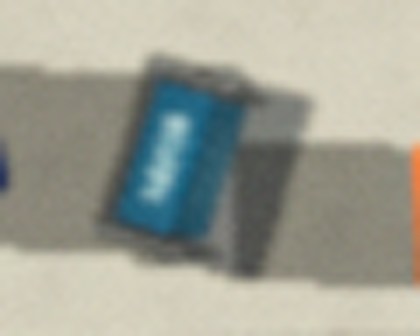

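View pics/th.png

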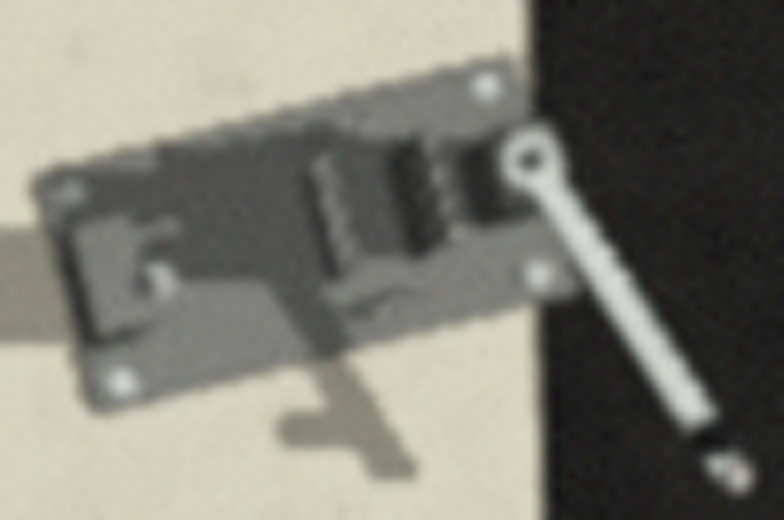

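The enlarged crop confirms it: the teal carton stands between the two grey sleeve walls on a foot plate, with nothing against its broad faces. In the holder crop the slot is at crop px (370,205), the hinge ring at (531,160), the latch post at (110,280), and the bar is open towards the lower right. Next I'll fit the poses.

```bash
cat > fit.py <<'E'
from h import *
from scipy.optimize import least_squares, minimize
D={n:cam(n) for n in("top","side")}
def teal(im):
    h=cv2.cvtColor(im,cv2.COLOR_RGB2HSV); return cv2.inRange(h,(93,110,40),(108,255,200))
def maskfit(x0,z0):
    M={n:teal(D[n]["image"]) for n in D}
    out={}
    for n in D:
        k,l,st,ce=cv2.connectedComponentsWithStats(M[n]); c=proj(D[n],[[x0[0],x0[1],z0+60]])[0]
        i=1+np.argmin([np.hypot(*(ce[j]-c))+(1e3 if st[j,4]<40 else 0) for j in range(1,k)])
        m=(l==i).astype(np.uint8); m=cv2.morphologyEx(m,cv2.MORPH_CLOSE,np.ones((5,5)));out[n]=m;print(n,st[i])
    def cost(p,names=("top","side")):
        t=0
        for n in names:
            im=np.zeros((420*8,560*8),np.uint8); q=(proj(D[n],place(*p,box(-11,11,-28,28,z0,z0+88)))+.5)*8
            cv2.fillConvexPoly(im,cv2.convexHull(q.astype(np.int32)),1)
            r=cv2.resize(im.astype(np.float32),(560,420),interpolation=cv2.INTER_AREA); t+=np.abs(r-out[n]).sum()/out[n].sum()
        return t
    return cost,minimize
if __name__=="__main__":
    d=D["top"]
    uv=(np.array([[35,180],[515,58],[580,290],[98,410]])+.5)/8-.5+[278,200]
    P=np.array([[-110,45,6],[70,45,6],[70,-45,6],[-110,-45,6]],float)
    hv=(np.array([[531,160]])+.5)/8-.5+[278,200]
    f=lambda p:np.r_[(proj(d,place(*p,P))-uv).ravel(),(proj(d,place(*p,[[50,0,107]]))-hv).ravel()]
    r=least_squares(f,[550,-255,-1.3]); print("holder",r.x.round(3),f(r.x).round(1))
    kn=unproj(d,(np.array([[722,462]])+.5)/8-.5+[278,200],128)[0]
    hg=place(*r.x,[[50,0,103]])[0]; print("hinge",hg.round(1),"knob",kn.round(1),np.hypot(*(kn-hg)[:2]), "ang",(np.arctan2(*(kn-hg)[1::-1])-(r.x[2]+np.pi))%(2*np.pi))
    print("side hinge/knob px",proj(D["side"],[[*hg[:2],107],kn]).round(1), "holder corners", proj(D["side"],place(*r.x,P)).round(1).tolist())
    cost,mi=maskfit([512,156,0],5)
    for nm in(("top",),("side",),("top","side")):
        b=min((mi(cost,[512,156,a],args=(nm,),method="Nelder-Mead",options=dict(initial_simplex=[[512,156,a],[520,156,a],[512,164,a],[512,156,a+.15]])) for a in(-1.9,-1.75,-1.55)),key=lambda r:r.fun); print(nm,b.x.round(3),round(b.fun,3))
    v=np.zeros((600,800,3),np.uint8)
    for n,(r0,c0,h,w,k),off in(("side",(150,215,135,80,4),0),("top",(205,150,60,60,7),330)):
        im=cv2.resize(D[n]["image"][r0:r0+h,c0:c0+w,::-1],None,fx=k,fy=k,interpolation=cv2.INTER_CUBIC)
        for p,bx in((r.x,box(-110,70,-45,45,0,8)),(r.x,box(-108,-85,-22,18,8,107)),(r.x,box(-13,13,-20,20,8,84)),(b.x,box(-11,11,-28,28,5,93))):
            q=((proj(D[n],place(*p,bx))-[c0,r0]+.5)*k).astype(int)
            for i in range(4):
                for a,e in((i,(i+1)%4),(i+4,(i+1)%4+4),(i,i+4)): cv2.line(im,tuple(map(int,q[a])),tuple(map(int,q[e])),(0,255,255) ,1)
        v[:im.shape[0],off:off+im.shape[1]]=im[:600,:800-off]
    cv2.imwrite("pics/ov.png",v)
E
python3 fit.py
```

```text
holder [ 563.685 -252.147   -1.336] [-0.2 -0.7  0.1 -0.8  0.1  0.4 -0.2  1.   0.2  0.1]
hinge [ 575.3 -300.8  103. ] knob [ 473.1 -357.4  128. ] 116.87443069421344 ang 1.841893241824641
side hinge/knob px [[257.2 246.9]
 [211.2 254. ]] holder corners [[264.1, 241.1], [277.7, 281.7], [242.2, 287.1], [232.3, 245.5]]
top [167 234  17  22 220]
side [239 162  18  29 259]
('top',) [517.86  162.085  -1.866] 0.11
('side',) [513.465 178.377  -2.415] 0.322
('top', 'side') [518.04  162.841  -1.907] 0.645
```

View pics/ov.png

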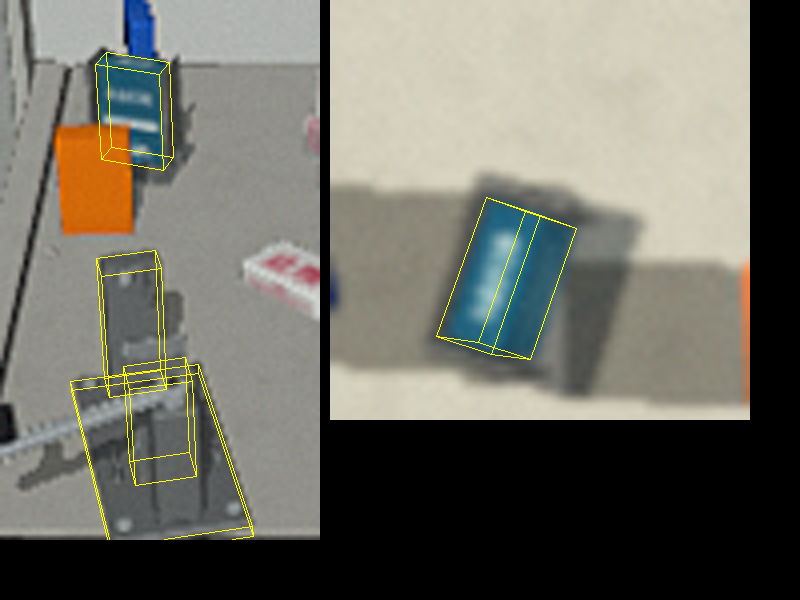

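Overlay check: the holder box lies on the plate and posts in both views, and the carton box lies on the teal carton in both. Poses used:
- **Holder:** (564, -252), yaw -1.336.
- **Carton:** (518, 162), yaw -1.88.
- **Knob:** near (473, -357), bar angle about 1.84.

I'm moving towards the carton now.

{"name": "carry_out", "arguments": {
  "motion": [
    {"tx":0.06,"ty":0.114,"az":-0.014,"fingers":0.3},
    {"tx":0.116,"ty":0.228,"az":-0.028,"fingers":0.3},
    {"tx":0.174,"ty":0.342,"az":-0.042,"fingers":0.3},
    {"tx":0.232,"ty":0.457,"az":-0.056,"fingers":0.3},
    {"tx":0.288,"ty":0.571,"az":-0.07,"fingers":0.3}
  ],
  "force": 40
}}

```text
schema error: expected keys tx, ty, tz, ax, ay, az, fingers
```

{"name": "carry_out", "arguments": {
  "motion": [
    {"tx":0.06,"ty":0.114,"tz":0,"ax":0,"ay":0,"az":-0.014,"fingers":0.3},
    {"tx":0.116,"ty":0.228,"tz":0,"ax":0,"ay":0,"az":-0.028,"fingers":0.3},
    {"tx":0.174,"ty":0.342,"tz":0,"ax":0,"ay":0,"az":-0.042,"fingers":0.3},
    {"tx":0.232,"ty":0.457,"tz":0,"ax":0,"ay":0,"az":-0.056,"fingers":0.3},
    {"tx":0.288,"ty":0.571,"tz":0,"ax":0,"ay":0,"az":-0.07,"fingers":0.3}
  ],
  "force": 40
}}

```text
clock: 1.67
tcp_pos: [232.3, -408.2, 303.8]
orientation: [1.0, 0.03, 0.0, 0.0]
contact_force: [0.3, -1.0, 1.0]
finger_gap: 0.646
grasp_force: 0.0
```

{"name": "carry_out", "arguments": {
  "motion": [
    {"tx":0.058,"ty":0.114,"tz":0,"ax":0,"ay":0,"az":-0.014,"fingers":0.3},
    {"tx":0.116,"ty":0.228,"tz":0,"ax":0,"ay":0,"az":-0.028,"fingers":0.3},
    {"tx":0.174,"ty":0.342,"tz":0,"ax":0,"ay":0,"az":-0.042,"fingers":0.3},
    {"tx":0.232,"ty":0.457,"tz":0,"ax":0,"ay":0,"az":-0.056,"fingers":0.3},
    {"tx":0.288,"ty":0.571,"tz":0,"ax":0,"ay":0,"az":-0.07,"fingers":0.3}
  ]
}}

```text
clock: 2.08
tcp_pos: [304.3, -265.4, 304.1]
orientation: [0.997, -0.08, 0.0, 0.0]
contact_force: [1.0, -0.1, -0.2]
finger_gap: 0.655
grasp_force: 0.0
```

{"name": "carry_out", "arguments": {
  "motion": [
    {"tx":0.058,"ty":0.114,"tz":0,"ax":0,"ay":0,"az":-0.014,"fingers":0.3},
    {"tx":0.116,"ty":0.228,"tz":0,"ax":0,"ay":0,"az":-0.028,"fingers":0.3},
    {"tx":0.174,"ty":0.342,"tz":0,"ax":0,"ay":0,"az":-0.042,"fingers":0.3},
    {"tx":0.232,"ty":0.457,"tz":0,"ax":0,"ay":0,"az":-0.048,"fingers":0.3},
    {"tx":0.288,"ty":0.571,"tz":0,"ax":0,"ay":0,"az":-0.048,"fingers":0.3}
  ]
}}

```text
clock: 2.5
tcp_pos: [376.3, -122.5, 304.2]
orientation: [0.988, -0.154, 0.0, 0.0]
contact_force: [0.6, -0.1, 0.4]
finger_gap: 0.649
grasp_force: 0.0
```

{"name": "carry_out", "arguments": {
  "motion": [
    {"tx":0.058,"ty":0.114,"tz":0,"ax":0,"ay":0,"az":0,"fingers":0.3},
    {"tx":0.116,"ty":0.228,"tz":0,"ax":0,"ay":0,"az":0,"fingers":0.3},
    {"tx":0.174,"ty":0.342,"tz":0,"ax":0,"ay":0,"az":0,"fingers":0.3},
    {"tx":0.232,"ty":0.457,"tz":0,"ax":0,"ay":0,"az":0,"fingers":0.3},
    {"tx":0.288,"ty":0.571,"tz":0,"ax":0,"ay":0,"az":0,"fingers":0.3}
  ]
}}

```text
clock: 2.92
tcp_pos: [448.4, 20.4, 304.1]
orientation: [0.988, -0.154, 0.0, 0.0]
contact_force: [0.8, 0.5, 0.5]
finger_gap: 0.651
grasp_force: 0.0
```

{"name": "carry_out", "arguments": {
  "motion": [
    {"tx":0.058,"ty":0.114,"tz":0,"ax":0,"ay":0,"az":0,"fingers":0.3},
    {"tx":0.116,"ty":0.228,"tz":0,"ax":0,"ay":0,"az":0,"fingers":0.3},
    {"tx":0.174,"ty":0.342,"tz":0,"ax":0,"ay":0,"az":0,"fingers":0.3},
    {"tx":0.232,"ty":0.457,"tz":0,"ax":0,"ay":0,"az":0,"fingers":0.3},
    {"tx":0.288,"ty":0.571,"tz":0,"ax":0,"ay":0,"az":0,"fingers":0.3}
  ]
}}

```text
clock: 3.33
tcp_pos: [520.4, 163.2, 303.9]
orientation: [0.988, -0.154, 0.0, -0.0]
contact_force: [0.6, -0.1, 0.5]
finger_gap: 0.645
grasp_force: 0.0
```

{"name": "carry_out", "arguments": {
  "motion": [
    {"tx":-0.008,"ty":-0.004,"tz":-0.1,"ax":0,"ay":0,"az":0,"fingers":0.3},
    {"tx":-0.008,"ty":-0.004,"tz":-0.2,"ax":0,"ay":0,"az":0,"fingers":0.3},
    {"tx":-0.008,"ty":-0.004,"tz":-0.3,"ax":0,"ay":0,"az":0,"fingers":0.3},
    {"tx":-0.008,"ty":-0.004,"tz":-0.36,"ax":0,"ay":0,"az":0,"fingers":0.3},
    {"tx":-0.008,"ty":-0.004,"tz":-0.4,"ax":0,"ay":0,"az":0,"fingers":0.3}
  ]
}}

```text
clock: 3.75
tcp_pos: [516.7, 160.4, 201.5]
orientation: [0.988, -0.154, -0.002, 0.0]
contact_force: [0.2, -0.8, 0.2]
finger_gap: 0.65
grasp_force: 0.0
```

{"name": "carry_out", "arguments": {
  "motion": [
    {"tx":0,"ty":0,"tz":-0.06,"ax":0,"ay":0,"az":0,"fingers":0.3},
    {"tx":0,"ty":0,"tz":-0.12,"ax":0,"ay":0,"az":0,"fingers":0.3},
    {"tx":0,"ty":0,"tz":-0.18,"ax":0,"ay":0,"az":0,"fingers":0.3},
    {"tx":0,"ty":0,"tz":-0.25,"ax":0,"ay":0,"az":0,"fingers":0.3},
    {"tx":0,"ty":0,"tz":-0.308,"ax":0,"ay":0,"az":0,"fingers":0.3}
  ]
}}

```text
clock: 4.17
tcp_pos: [518.3, 160.4, 126.6]
orientation: [0.988, -0.154, 0.0, -0.0]
contact_force: [-0.3, 0.6, -0.1]
finger_gap: 0.649
grasp_force: 0.0
```

```bash
python3 - <<'E'
from h import *
for n,(r0,c0,h,w) in(("side",(140,195,80,110)),):
    d=cam(n); cv2.imwrite("pics/g1.png",cv2.resize(d["image"][r0:r0+h,c0:c0+w,::-1],None,fx=5,fy=5,interpolation=cv2.INTER_CUBIC))
E
```

```text
(no output)
```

View pics/g1.png

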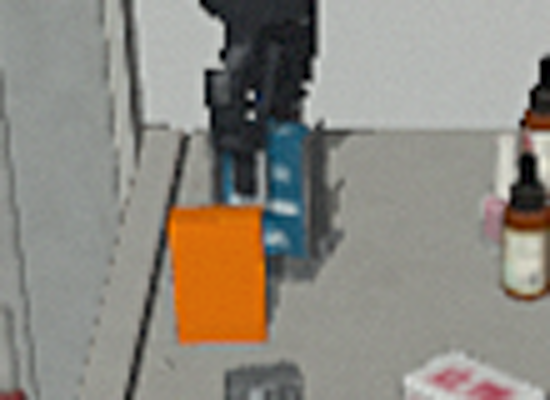

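The crop shows the fingers straddling the teal carton's broad faces. The front finger is at crop (245,170) and nothing touches orange. Closing now, then lifting.

{"name": "carry_out", "arguments": {
  "motion": [
    {"tx":0,"ty":0,"tz":0,"ax":0,"ay":0,"az":0,"fingers":-1},
    {"tx":0,"ty":0,"tz":0,"ax":0,"ay":0,"az":0,"fingers":-1},
    {"tx":0,"ty":0,"tz":0,"ax":0,"ay":0,"az":0,"fingers":-1},
    {"tx":0,"ty":0,"tz":0,"ax":0,"ay":0,"az":0,"fingers":-1},
    {"tx":0,"ty":0,"tz":0,"ax":0,"ay":0,"az":0,"fingers":-1}
  ],
  "force": 35
}}

```text
clock: 4.63
tcp_pos: [518.7, 160.5, 128.2]
orientation: [0.988, -0.154, 0.001, -0.0]
contact_force: [-0.4, -0.3, 3.1]
finger_gap: 0.255
grasp_force: 39.8
```

{"name": "carry_out", "arguments": {
  "motion": [
    {"tx":0,"ty":0,"tz":0,"ax":0,"ay":0,"az":0,"fingers":-1},
    {"tx":0,"ty":0,"tz":0,"ax":0,"ay":0,"az":0,"fingers":-1},
    {"tx":0,"ty":0,"tz":0,"ax":0,"ay":0,"az":0,"fingers":-1},
    {"tx":0,"ty":0,"tz":0.01,"ax":0,"ay":0,"az":0,"fingers":-1},
    {"tx":0,"ty":0,"tz":0.02,"ax":0,"ay":0,"az":0,"fingers":-1}
  ]
}}

```text
clock: 5.05
tcp_pos: [517.6, 160.4, 131.9]
orientation: [0.988, -0.154, -0.0, 0.0]
contact_force: [0.1, 0.1, -0.4]
finger_gap: 0.252
grasp_force: 39.5
```

{"name": "carry_out", "arguments": {
  "motion": [
    {"tx":0,"ty":0,"tz":0.06,"ax":0,"ay":0,"az":0,"fingers":-1},
    {"tx":0,"ty":0,"tz":0.15,"ax":0,"ay":0,"az":0,"fingers":-1},
    {"tx":0,"ty":0,"tz":0.26,"ax":0,"ay":0,"az":0,"fingers":-1},
    {"tx":0,"ty":0,"tz":0.38,"ax":0,"ay":0,"az":0,"fingers":-1},
    {"tx":0,"ty":0,"tz":0.48,"ax":0,"ay":0,"az":0,"fingers":-1}
  ]
}}

```text
clock: 5.47
tcp_pos: [517.8, 160.5, 253.7]
orientation: [0.988, -0.154, 0.0, -0.0]
contact_force: [0.4, -0.3, -0.1]
finger_gap: 0.249
grasp_force: 39.4
```

{"name": "carry_out", "arguments": {
  "motion": [
    {"tx":0,"ty":-0.05,"tz":0,"ax":0,"ay":0,"az":0.02,"fingers":-1},
    {"tx":0.01,"ty":-0.14,"tz":0,"ax":0,"ay":0,"az":0.04,"fingers":-1},
    {"tx":0.03,"ty":-0.24,"tz":0,"ax":0,"ay":0,"az":0.06,"fingers":-1},
    {"tx":0.04,"ty":-0.34,"tz":0,"ax":0,"ay":0,"az":0.08,"fingers":-1},
    {"tx":0.044,"ty":-0.44,"tz":0,"ax":0,"ay":0,"az":0.1,"fingers":-1}
  ]
}}

```text
clock: 5.88
tcp_pos: [528.8, 49.5, 251.8]
orientation: [1.0, 0.004, -0.0, -0.0]
contact_force: [0.4, 0.7, 0.0]
finger_gap: 0.251
grasp_force: 39.5
```

{"name": "carry_out", "arguments": {
  "motion": [
    {"tx":0.01,"ty":-0.1,"tz":0,"ax":0,"ay":0,"az":0.02,"fingers":-1},
    {"tx":0.02,"ty":-0.2,"tz":0,"ax":0,"ay":0,"az":0.04,"fingers":-1},
    {"tx":0.03,"ty":-0.3,"tz":0,"ax":0,"ay":0,"az":0.06,"fingers":-1},
    {"tx":0.04,"ty":-0.38,"tz":0,"ax":0,"ay":0,"az":0.073,"fingers":-1},
    {"tx":0.044,"ty":-0.42,"tz":0,"ax":0,"ay":0,"az":0.073,"fingers":-1}
  ]
}}

```text
clock: 6.3
tcp_pos: [539.8, -56.7, 251.8]
orientation: [0.993, 0.117, -0.0, 0.0]
contact_force: [1.1, 0.1, 0.4]
finger_gap: 0.249
grasp_force: 39.5
```

{"name": "carry_out", "arguments": {
  "motion": [
    {"tx":0,"ty":0,"tz":-0.1,"ax":0,"ay":0,"az":0,"fingers":-1},
    {"tx":0,"ty":0,"tz":-0.22,"ax":0,"ay":0,"az":0,"fingers":-1},
    {"tx":0,"ty":0,"tz":-0.33,"ax":0,"ay":0,"az":0,"fingers":-1},
    {"tx":0,"ty":0,"tz":-0.41,"ax":0,"ay":0,"az":0,"fingers":-1},
    {"tx":0,"ty":0,"tz":-0.46,"ax":0,"ay":0,"az":0,"fingers":-1}
  ]
}}

```text
clock: 6.72
tcp_pos: [538.2, -53.5, 134.0]
orientation: [0.993, 0.117, -0.002, -0.001]
contact_force: [0.1, 0.2, -0.4]
finger_gap: 0.257
grasp_force: 39.5
```

```bash
python3 - <<'E'
from h import *
v=np.zeros((480,800,3),np.uint8)
for n,(r0,c0,h,w),o in(("side",(150,205,96,90),0),("top",(185,190,96,70),450)):
    d=cam(n); print(n,proj(d,[[540,-55,0],[540,-55,88]]).round())
    v[:,o:o+w*5]=cv2.resize(d["image"][r0:r0+h,c0:c0+w,::-1],None,fx=5,fy=5,interpolation=cv2.INTER_CUBIC)
cv2.imwrite("pics/st.png",v)
E
```

```text
side [[251. 227.]
 [250. 201.]]
top [[254. 236.]
 [253. 235.]]
```

View pics/st.png

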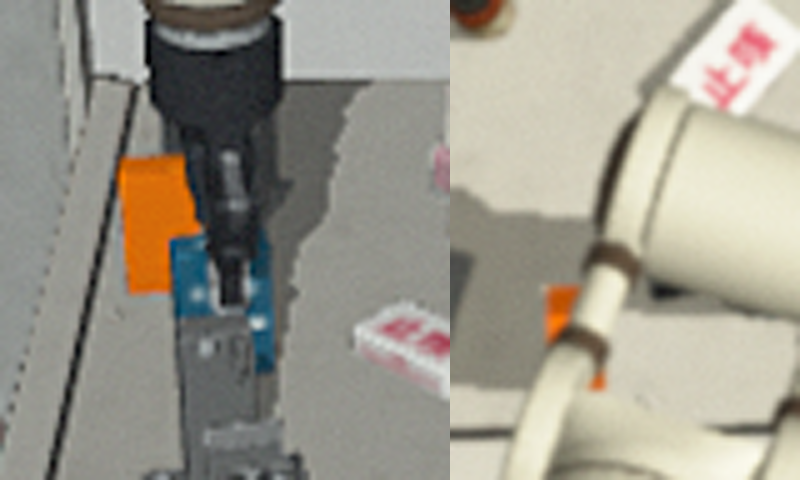

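The carton is held upright over bare counter: teal at left-crop (220,300), clear of orange. Lowering it gently.

{"name": "carry_out", "arguments": {
  "motion": [
    {"tx":0,"ty":0,"tz":-0.02,"ax":0,"ay":0,"az":0,"fingers":-1},
    {"tx":0,"ty":0,"tz":-0.036,"ax":0,"ay":0,"az":0,"fingers":-1},
    {"tx":0,"ty":0,"tz":-0.048,"ax":0,"ay":0,"az":0,"fingers":-1},
    {"tx":0,"ty":0,"tz":-0.052,"ax":0,"ay":0,"az":0,"fingers":-1},
    {"tx":0,"ty":0,"tz":-0.052,"ax":0,"ay":0,"az":0,"fingers":-1}
  ]
}}

```text
clock: 7.23
tcp_pos: [540.1, -54.6, 124.2]
orientation: [0.993, 0.117, 0.0, 0.0]
contact_force: [0.1, 0.3, -0.5]
finger_gap: 0.252
grasp_force: 39.5
```

{"name": "carry_out", "arguments": {
  "motion": [
    {"tx":0,"ty":0,"tz":-0.002,"ax":0,"ay":0,"az":0,"fingers":-1},
    {"tx":0,"ty":0,"tz":-0.004,"ax":0,"ay":0,"az":0,"fingers":-1},
    {"tx":0,"ty":0,"tz":-0.006,"ax":0,"ay":0,"az":0,"fingers":-1},
    {"tx":0,"ty":0,"tz":-0.008,"ax":0,"ay":0,"az":0,"fingers":-1},
    {"tx":0,"ty":0,"tz":-0.008,"ax":0,"ay":0,"az":0,"fingers":-1}
  ]
}}

```text
clock: 7.65
tcp_pos: [540.3, -54.7, 123.2]
orientation: [0.993, 0.117, 0.0, 0.0]
contact_force: [-2.7, -0.1, 7.3]
finger_gap: 0.252
grasp_force: 40.5
```

{"name": "carry_out", "arguments": {
  "motion": [
    {"tx":0,"ty":0,"tz":0.002,"ax":0,"ay":0,"az":0,"fingers":0.3},
    {"tx":0,"ty":0,"tz":0.002,"ax":0,"ay":0,"az":0,"fingers":0.3},
    {"tx":0,"ty":0,"tz":0.002,"ax":0,"ay":0,"az":0,"fingers":0.3},
    {"tx":0,"ty":0,"tz":0.002,"ax":0,"ay":0,"az":0,"fingers":0.3},
    {"tx":0,"ty":0,"tz":0.002,"ax":0,"ay":0,"az":0,"fingers":0.3}
  ]
}}

```text
clock: 8.07
tcp_pos: [539.8, -54.5, 122.2]
orientation: [0.993, 0.117, -0.0, -0.0]
contact_force: [-0.8, -0.0, 0.5]
finger_gap: 0.649
grasp_force: 0.0
```

{"name": "carry_out", "arguments": {
  "motion": [
    {"tx":0,"ty":0,"tz":0.02,"ax":0,"ay":0,"az":0,"fingers":0.3},
    {"tx":0,"ty":0,"tz":0.08,"ax":0,"ay":0,"az":0,"fingers":0.3},
    {"tx":0,"ty":0,"tz":0.16,"ax":0,"ay":0,"az":0,"fingers":0.3},
    {"tx":0,"ty":0,"tz":0.26,"ax":0,"ay":0,"az":0,"fingers":0.3},
    {"tx":0,"ty":0,"tz":0.36,"ax":0,"ay":0,"az":0,"fingers":0.3}
  ]
}}

```text
clock: 8.48
tcp_pos: [539.5, -54.4, 213.3]
orientation: [0.993, 0.117, -0.0, -0.0]
contact_force: [0.3, -0.4, -0.1]
finger_gap: 0.648
grasp_force: 0.0
```

{"name": "carry_out", "arguments": {
  "motion": [
    {"tx":-0.3,"ty":0,"tz":0.16,"ax":0,"ay":0,"az":0.038,"fingers":1},
    {"tx":-0.5,"ty":0,"tz":0.16,"ax":0,"ay":0,"az":0.076,"fingers":1},
    {"tx":-0.6,"ty":0,"tz":0.16,"ax":0,"ay":0,"az":0.114,"fingers":1},
    {"tx":-0.6,"ty":0,"tz":0.16,"ax":0,"ay":0,"az":0.152,"fingers":1},
    {"tx":-0.6,"ty":0,"tz":0.16,"ax":0,"ay":0,"az":0.19,"fingers":1}
  ]
}}

```text
clock: 8.9
tcp_pos: [385.8, -53.7, 252.6]
orientation: [0.914, 0.406, -0.0, 0.0]
contact_force: [0.1, -0.5, -0.3]
finger_gap: 0.999
grasp_force: 0.0
```

```bash
python3 - <<'E'
import fit
from fit import *
D=fit.D
cost,mi=maskfit([540,-55,0],0)
for nm in(("top",),("side",),("top","side")):
    b=mi(cost,[540,-55,-1.34],args=(nm,),method="Nelder-Mead",options=dict(initial_simplex=[[540,-55,-1.34],[548,-55,-1.34],[540,-47,-1.34],[540,-55,-1.2]])); print(nm,b.x.round(3),round(b.fun,3),round(cost([540,-55,-1.336],nm),3))
v=np.zeros((480,800,3),np.uint8)
for n,(r0,c0,h,w),o in(("side",(150,205,96,90),0),("top",(185,190,96,70),450)):
    v[:,o:o+w*5]=cv2.resize(D[n]["image"][r0:r0+h,c0:c0+w,::-1],None,fx=5,fy=5,interpolation=cv2.INTER_CUBIC)
cv2.imwrite("pics/st2.png",v)
E
```

```text
top [250 226  11  20 103]
side [240 199  21  29 240]
('top',) [538.621 -58.185  -1.284] 0.297 0.432
('side',) [539.279 -47.987  -1.491] 1.194 1.263
('top', 'side') [539.295 -57.905  -1.415] 1.564 1.694
```

View pics/st2.png

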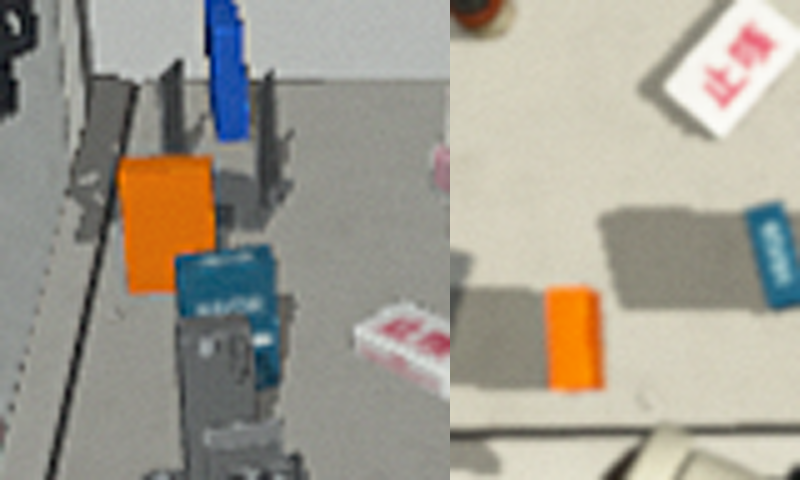

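The carton stands upright on the counter, top view at right crop (778,255) and side view at (225,310). Orange, blue and the pill box are where they were. I'll refine the top-view fit to get the camera bias against the robot-known carton position, since the same bias applies to the holder.

```bash
python3 - <<'E'
from h import *
from scipy.optimize import minimize
d=cam("top"); im=d["image"].astype(np.float32)
roi=im[215:260,238:275]; w=np.clip((roi[:,:,2]-roi[:,:,0]+8)/50,0,1); print("w area",w.sum().round(1))
def ren(p):
    m=np.zeros((420*8,560*8),np.uint8); q=(proj(d,place(*p,box(-11,11,-28,28,0,88)))+.5)*8
    cv2.fillConvexPoly(m,cv2.convexHull(q.astype(np.int32)),1)
    return cv2.resize(m.astype(np.float32),(560,420),interpolation=cv2.INTER_AREA)[215:260,238:275]
lab=np.zeros_like(w)
m=cv2.morphologyEx((w*255).astype(np.uint8),cv2.MORPH_CLOSE,np.ones((7,7))).astype(np.float32)/255
c=lambda p:np.abs(ren(p)-m).sum()
for a in(-1.34,-1.25,-1.45):
    b=minimize(c,[540,-55,a],method="Nelder-Mead",options=dict(initial_simplex=[[540,-55,a],[546,-55,a],[540,-49,a],[540,-55,a+.1]])); print(b.x.round(3),b.fun.round(1),m.sum().round(1),c([540,-55,-1.336]).round(1))
print(unproj(d,(lambda M:[M["m10"]/M["m00"]+238,M["m01"]/M["m00"]+215])(cv2.moments(m)),70).round(1), unproj(d,(lambda M:[M["m10"]/M["m00"]+238,M["m01"]/M["m00"]+215])(cv2.moments(ren([540,-55,-1.336]))),70).round(1))
print(np.round(readout.observe()["tcp_pos"],1))
E
```

```text
w area 181.7
[538.505 -58.454  -1.336] 14.6 181.7 55.7
[538.192 -58.447  -1.337] 14.4 181.7 55.7
[539.205 -58.296  -1.355] 15.6 181.7 55.7
[[538.  -58.6  70. ]] [[539.2 -55.3  70. ]]
[390.  -54.7 253. ]
```

{"name": "carry_out", "arguments": {
  "motion": [
    {"tx":0,"ty":0,"tz":0,"ax":0,"ay":0,"az":0.038,"fingers":1},
    {"tx":0,"ty":0,"tz":0,"ax":0,"ay":0,"az":0.076,"fingers":1},
    {"tx":0,"ty":0,"tz":0,"ax":0,"ay":0,"az":0.114,"fingers":1},
    {"tx":0,"ty":0,"tz":0,"ax":0,"ay":0,"az":0.152,"fingers":1},
    {"tx":0,"ty":0,"tz":0,"ax":0,"ay":0,"az":0.19,"fingers":1}
  ]
}}

```text
clock: 9.47
tcp_pos: [390.8, -54.7, 252.4]
orientation: [0.755, 0.656, -0.0, -0.0]
contact_force: [-0.0, -0.3, -0.1]
finger_gap: 0.999
grasp_force: 0.0
```

{"name": "carry_out", "arguments": {
  "motion": [
    {"tx":0.05,"ty":0,"tz":0,"ax":0,"ay":0,"az":0.038,"fingers":1},
    {"tx":0.18,"ty":0,"tz":0,"ax":0,"ay":0,"az":0.076,"fingers":1},
    {"tx":0.33,"ty":0,"tz":0,"ax":0,"ay":0,"az":0.114,"fingers":1},
    {"tx":0.48,"ty":0,"tz":0,"ax":0,"ay":0,"az":0.12,"fingers":1},
    {"tx":0.6,"ty":0,"tz":0,"ax":0,"ay":0,"az":0.12,"fingers":1}
  ]
}}

```text
clock: 9.88
tcp_pos: [543.1, -54.4, 251.6]
orientation: [0.62, 0.784, 0.0, -0.0]
contact_force: [-0.3, 0.5, -0.1]
finger_gap: 1.006
grasp_force: 0.0
```

The fit at the staging spot is good: yaw is exactly -1.336, and the top camera reads about (-1, -3.5) mm off. The holder is therefore really near (565, -249). Next is the regrasp on the narrow edges.

{"name": "carry_out", "arguments": {
  "motion": [
    {"tx":0,"ty":0,"tz":0,"ax":0,"ay":0,"az":0,"fingers":1},
    {"tx":0,"ty":0,"tz":-0.06,"ax":0,"ay":0,"az":0,"fingers":1},
    {"tx":0,"ty":0,"tz":-0.16,"ax":0,"ay":0,"az":0,"fingers":1},
    {"tx":0,"ty":0,"tz":-0.22,"ax":0,"ay":0,"az":0,"fingers":1},
    {"tx":0,"ty":0,"tz":-0.28,"ax":0,"ay":0,"az":0,"fingers":1}
  ]
}}

```text
clock: 10.3
tcp_pos: [540.0, -54.3, 180.5]
orientation: [0.621, 0.784, -0.0, -0.001]
contact_force: [0.7, -0.4, 0.0]
finger_gap: 1.003
grasp_force: 0.0
```

{"name": "carry_out", "arguments": {
  "motion": [
    {"tx":0,"ty":0,"tz":-0.06,"ax":0,"ay":0,"az":0,"fingers":1},
    {"tx":0,"ty":0,"tz":-0.12,"ax":0,"ay":0,"az":0,"fingers":1},
    {"tx":0,"ty":0,"tz":-0.18,"ax":0,"ay":0,"az":0,"fingers":1},
    {"tx":0,"ty":0,"tz":-0.23,"ax":0,"ay":0,"az":0,"fingers":1},
    {"tx":0,"ty":0,"tz":-0.256,"ax":0,"ay":0,"az":0,"fingers":1}
  ]
}}

```text
clock: 10.72
tcp_pos: [539.2, -54.2, 116.1]
orientation: [0.62, 0.785, -0.001, -0.002]
contact_force: [0.1, -0.4, -0.2]
finger_gap: 1.002
grasp_force: 0.0
```

{"name": "carry_out", "arguments": {
  "motion": [
    {"tx":0,"ty":0,"tz":0,"ax":0,"ay":0,"az":0,"fingers":0.5},
    {"tx":0,"ty":0,"tz":0,"ax":0,"ay":0,"az":0,"fingers":0.42},
    {"tx":0,"ty":0,"tz":0,"ax":0,"ay":0,"az":0,"fingers":0.36},
    {"tx":0,"ty":0,"tz":0,"ax":0,"ay":0,"az":0,"fingers":0.3},
    {"tx":0,"ty":0,"tz":0,"ax":0,"ay":0,"az":0,"fingers":0.2}
  ]
}}

```text
clock: 11.13
tcp_pos: [540.6, -54.8, 119.6]
orientation: [0.62, 0.785, 0.0, 0.001]
contact_force: [0.1, -0.3, 2.3]
finger_gap: 0.654
grasp_force: 37.9
```

{"name": "carry_out", "arguments": {
  "motion": [
    {"tx":0,"ty":0,"tz":0,"ax":0,"ay":0,"az":0,"fingers":-1},
    {"tx":0,"ty":0,"tz":0,"ax":0,"ay":0,"az":0,"fingers":-1},
    {"tx":0,"ty":0,"tz":0,"ax":0,"ay":0,"az":0,"fingers":-1},
    {"tx":0,"ty":0,"tz":0,"ax":0,"ay":0,"az":0,"fingers":-1},
    {"tx":0,"ty":0,"tz":0,"ax":0,"ay":0,"az":0,"fingers":-1}
  ]
}}

```text
clock: 11.55
tcp_pos: [540.7, -54.8, 119.5]
orientation: [0.62, 0.785, 0.0, 0.001]
contact_force: [0.2, 0.2, 6.2]
finger_gap: 0.655
grasp_force: 38.3
```

{"name": "carry_out", "arguments": {
  "motion": [
    {"tx":0,"ty":0,"tz":0.06,"ax":0,"ay":0,"az":0,"fingers":-1},
    {"tx":0,"ty":0,"tz":0.17,"ax":0,"ay":0,"az":0,"fingers":-1},
    {"tx":0,"ty":0,"tz":0.3,"ax":0,"ay":0,"az":0,"fingers":-1},
    {"tx":0,"ty":0,"tz":0.42,"ax":0,"ay":0,"az":0,"fingers":-1},
    {"tx":0,"ty":0,"tz":0.52,"ax":0,"ay":0,"az":0,"fingers":-1}
  ]
}}

```text
clock: 11.97
tcp_pos: [539.9, -54.6, 250.4]
orientation: [0.619, 0.785, 0.0, 0.001]
contact_force: [1.7, -0.3, -0.6]
finger_gap: 0.653
grasp_force: 37.8
```

{"name": "carry_out", "arguments": {
  "motion": [
    {"tx":0.01,"ty":-0.06,"tz":0,"ax":0,"ay":0,"az":0,"fingers":-1},
    {"tx":0.02,"ty":-0.16,"tz":0,"ax":0,"ay":0,"az":0,"fingers":-1},
    {"tx":0.03,"ty":-0.26,"tz":0,"ax":0,"ay":0,"az":0,"fingers":-1},
    {"tx":0.04,"ty":-0.36,"tz":0,"ax":0,"ay":0,"az":0,"fingers":-1},
    {"tx":0.05,"ty":-0.45,"tz":0,"ax":0,"ay":0,"az":0,"fingers":-1}
  ]
}}

```text
clock: 12.38
tcp_pos: [552.0, -168.2, 248.0]
orientation: [0.62, 0.785, -0.0, -0.0]
contact_force: [0.5, -0.0, -1.7]
finger_gap: 0.651
grasp_force: 37.8
```

{"name": "carry_out", "arguments": {
  "motion": [
    {"tx":0.01,"ty":-0.09,"tz":0,"ax":0,"ay":0,"az":0,"fingers":-1},
    {"tx":0.03,"ty":-0.18,"tz":0,"ax":0,"ay":0,"az":0,"fingers":-1},
    {"tx":0.04,"ty":-0.26,"tz":0,"ax":0,"ay":0,"az":0,"fingers":-1},
    {"tx":0.05,"ty":-0.31,"tz":0,"ax":0,"ay":0,"az":0,"fingers":-1},
    {"tx":0.052,"ty":-0.33,"tz":0,"ax":0,"ay":0,"az":0,"fingers":-1}
  ]
}}

```text
clock: 12.8
tcp_pos: [565.2, -251.1, 247.9]
orientation: [0.62, 0.785, -0.0, -0.0]
contact_force: [-0.9, -0.1, -1.1]
finger_gap: 0.653
grasp_force: 37.8
```

{"name": "carry_out", "arguments": {
  "motion": [
    {"tx":0,"ty":0,"tz":0,"ax":0,"ay":0,"az":0,"fingers":-1},
    {"tx":0,"ty":0,"tz":-0.01,"ax":0,"ay":0,"az":0,"fingers":-1},
    {"tx":0,"ty":0,"tz":-0.03,"ax":0,"ay":0,"az":0,"fingers":-1},
    {"tx":0,"ty":0,"tz":-0.04,"ax":0,"ay":0,"az":0,"fingers":-1},
    {"tx":0,"ty":0,"tz":-0.04,"ax":0,"ay":0,"az":0,"fingers":-1}
  ]
}}

```text
clock: 13.22
tcp_pos: [564.9, -248.3, 237.1]
orientation: [0.619, 0.785, -0.0, -0.001]
contact_force: [-0.8, 0.1, -0.5]
finger_gap: 0.649
grasp_force: 37.8
```

```bash
python3 - <<'E'
from h import *
from scipy.optimize import minimize
s=readout.observe(); p=np.round(s["tcp_pos"],1); print(p)
d=cam("side"); H=[565,-249,-1.336]
r0,c0,h,w,k=175,200,120,100,5
im=cv2.resize(d["image"][r0:r0+h,c0:c0+w,::-1],None,fx=k,fy=k,interpolation=cv2.INTER_CUBIC)
raw=im.copy()
for P,bx,col in((H,box(-110,70,-45,45,0,8),(0,255,255)),(H,box(38,62,-15,15,8,99),(0,255,255)),(H,box(-108,-85,-22,18,8,107),(0,255,255)),([p[0],p[1],-1.336],box(-11,11,-28,28,p[2]-119,p[2]-31),(0,0,255))):
    q=((proj(d,place(*P,bx))-[c0,r0]+.5)*k).astype(int)
    for i in range(4):
        for a,e in((i,(i+1)%4),(i+4,(i+1)%4+4),(i,i+4)): cv2.line(im,tuple(map(int,q[a])),tuple(map(int,q[e])),col,1)
v=np.hstack([raw[:,:300],im]); cv2.imwrite("pics/hov.png",v)
E
```

```text
[ 564.9 -248.3  237.1]
```

View pics/hov.png

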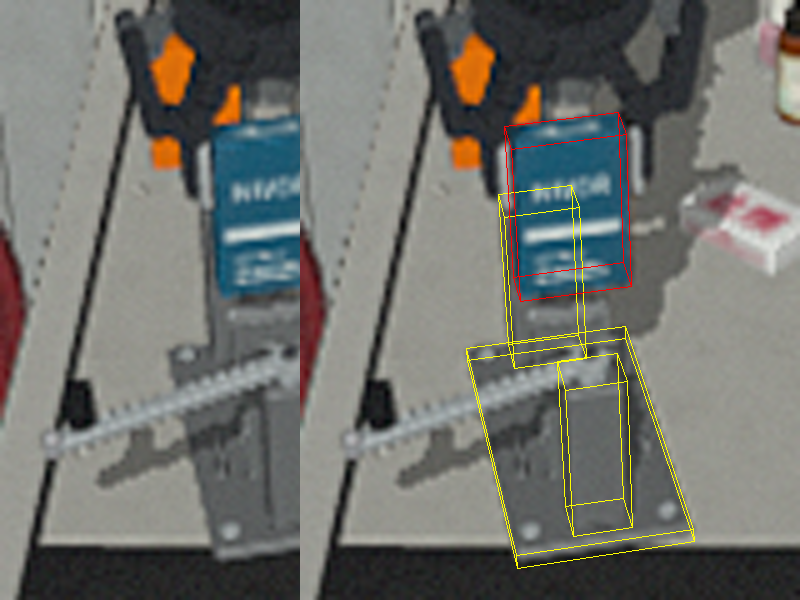

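The carton is over the slot: the front face is at right-panel (515-626, 122-298), and the red prediction lies within 1 px of it. Next I'll cross-check the holder position with the plate's bolt heads from both cameras.

```bash
python3 - <<'E'
from h import *
dt=cam("top"); ds=cam("side")
g0=cv2.cvtColor(cv2.imread("pics/top0.png"),cv2.COLOR_BGR2GRAY).astype(np.float32); gs=cv2.cvtColor(ds["image"],cv2.COLOR_RGB2GRAY).astype(np.float32)
def peak(g,u,v,r=3):
    u,v=int(round(u)),int(round(v)); p=g[v-r:v+r+1,u-r:u+r+1]; w=np.clip(p-np.percentile(p,60),0,None); y,x=np.mgrid[-r:r+1,-r:r+1]; return [u+(w*x).sum()/w.sum(),v+(w*y).sum()/w.sum()]
tb=np.array([peak(g0,278+x/8-.45,200+y/8-.45) for x,y in((488,87),(538,275),(122,383),(65,190))])
sb=np.array([peak(gs,200+x/5-.4,175+y/5-.4) for x,y in((668-300,510),(530-300,530))])
T=unproj(dt,tb,9)[:,:2]; S=unproj(ds,sb,9)[:,:2]
print("top",T.round(1).tolist(),"mean",T.mean(0).round(1)); print("side",S.round(1).tolist(),"diff side-top",(S-T[:2]).round(1).tolist())
# side bias from the held carton (silhouette bottom edge fit)
from scipy.optimize import minimize
s=np.array(readout.observe()["tcp_pos"])
R=np.s_[190:240,235:275]
im=ds["image"].astype(np.float32)[R]; m=np.clip((im[:,:,2]-im[:,:,0]-5)/40,0,1)
m=cv2.morphologyEx((m*255).astype(np.uint8),cv2.MORPH_CLOSE,np.ones((9,9))).astype(np.float32)/255
def ren(p):
    a=np.zeros((3360,4480),np.uint8); z=s[2]-119; q=(proj(ds,place(s[0],s[1],-1.336,box(-11,11,-28,28,z,z+88)))+.5+p)*8
    cv2.fillConvexPoly(a,cv2.convexHull(q.astype(np.int32)),1); return cv2.resize(a.astype(np.float32),(560,420),interpolation=cv2.INTER_AREA)[R]
W=np.ones_like(m); W[:12]=0
b=minimize(lambda p:(W*np.abs(ren(p)-m)).sum(),[0,0],method="Nelder-Mead",options=dict(initial_simplex=[[0,0],[2,0],[0,2]])); print("side bias px",b.x.round(2),b.fun.round(1),m.sum())
print("side bolts corrected",unproj(ds,sb-b.x,9)[:,:2].round(1).tolist())
Tc=T+[1.2,3.5]; print("top corrected",Tc[:2].round(1).tolist())
c=Tc.mean(0); print("origin top", (c+20*np.array([np.cos(-1.336),np.sin(-1.336)])).round(1), "yaw",np.arctan2(*(T[0]+T[1]-T[2]-T[3])[::-1]).round(3))
E
```

```text
top [[613.3, -298.4], [543.2, -315.4], [506.2, -165.5], [582.5, -144.2]] mean [ 561.3 -230.9]
side [[611.9, -293.7], [543.8, -311.6]] diff side-top [[-1.4, 4.7], [0.6, 3.8]]
side bias px [ 0.16 -0.56] 49.2 930.949
side bolts corrected [[611.5, -295.9], [543.6, -313.7]]
top corrected [[614.5, -294.9], [544.4, -311.9]]
origin top [ 567.1 -246.8] yaw -1.351
```

Both cameras, corrected for bias, put the slot at about (565, -248.7). The tool is there, so I'm lowering it in stages and watching the force.

{"name": "carry_out", "arguments": {
  "motion": [
    {"tx":0,"ty":0,"tz":-0.02,"ax":0,"ay":0,"az":0,"fingers":-1},
    {"tx":0,"ty":0,"tz":-0.05,"ax":0,"ay":0,"az":0,"fingers":-1},
    {"tx":0,"ty":0,"tz":-0.08,"ax":0,"ay":0,"az":0,"fingers":-1},
    {"tx":0,"ty":0,"tz":-0.1,"ax":0,"ay":0,"az":0,"fingers":-1},
    {"tx":0,"ty":0,"tz":-0.12,"ax":0,"ay":0,"az":0,"fingers":-1}
  ]
}}

```text
clock: 13.78
tcp_pos: [565.0, -249.3, 207.1]
orientation: [0.619, 0.785, -0.0, -0.001]
contact_force: [-0.4, -0.3, -0.2]
finger_gap: 0.655
grasp_force: 37.8
```

{"name": "carry_out", "arguments": {
  "motion": [
    {"tx":0,"ty":0,"tz":-0.012,"ax":0,"ay":0,"az":0,"fingers":-1},
    {"tx":0,"ty":0,"tz":-0.024,"ax":0,"ay":0,"az":0,"fingers":-1},
    {"tx":0,"ty":0,"tz":-0.036,"ax":0,"ay":0,"az":0,"fingers":-1},
    {"tx":0,"ty":0,"tz":-0.048,"ax":0,"ay":0,"az":0,"fingers":-1},
    {"tx":0,"ty":0,"tz":-0.06,"ax":0,"ay":0,"az":0,"fingers":-1}
  ]
}}

```text
clock: 14.2
tcp_pos: [565.5, -249.6, 193.3]
orientation: [0.619, 0.785, 0.0, 0.0]
contact_force: [-0.6, 0.5, -0.4]
finger_gap: 0.652
grasp_force: 37.8
```

{"name": "carry_out", "arguments": {
  "motion": [
    {"tx":0,"ty":0,"tz":-0.02,"ax":0,"ay":0,"az":0,"fingers":-1},
    {"tx":0,"ty":0,"tz":-0.04,"ax":0,"ay":0,"az":0,"fingers":-1},
    {"tx":0,"ty":0,"tz":-0.06,"ax":0,"ay":0,"az":0,"fingers":-1},
    {"tx":0,"ty":0,"tz":-0.08,"ax":0,"ay":0,"az":0,"fingers":-1},
    {"tx":0,"ty":0,"tz":-0.1,"ax":0,"ay":0,"az":0,"fingers":-1}
  ]
}}

```text
clock: 14.62
tcp_pos: [565.3, -249.5, 167.8]
orientation: [0.619, 0.785, -0.0, -0.0]
contact_force: [-0.4, -0.0, -1.1]
finger_gap: 0.65
grasp_force: 37.8
```

{"name": "carry_out", "arguments": {
  "motion": [
    {"tx":0,"ty":0,"tz":-0.02,"ax":0,"ay":0,"az":0,"fingers":-1},
    {"tx":0,"ty":0,"tz":-0.04,"ax":0,"ay":0,"az":0,"fingers":-1},
    {"tx":0,"ty":0,"tz":-0.06,"ax":0,"ay":0,"az":0,"fingers":-1},
    {"tx":0,"ty":0,"tz":-0.08,"ax":0,"ay":0,"az":0,"fingers":-1},
    {"tx":0,"ty":0,"tz":-0.1,"ax":0,"ay":0,"az":0,"fingers":-1}
  ]
}}

```text
clock: 15.03
tcp_pos: [565.4, -249.6, 142.9]
orientation: [0.619, 0.785, -0.0, -0.0]
contact_force: [0.8, -0.3, -0.9]
finger_gap: 0.649
grasp_force: 37.8
```

{"name": "carry_out", "arguments": {
  "motion": [
    {"tx":0,"ty":0,"tz":-0.008,"ax":0,"ay":0,"az":0,"fingers":-1},
    {"tx":0,"ty":0,"tz":-0.016,"ax":0,"ay":0,"az":0,"fingers":-1},
    {"tx":0,"ty":0,"tz":-0.024,"ax":0,"ay":0,"az":0,"fingers":-1},
    {"tx":0,"ty":0,"tz":-0.032,"ax":0,"ay":0,"az":0,"fingers":-1},
    {"tx":0,"ty":0,"tz":-0.036,"ax":0,"ay":0,"az":0,"fingers":-1}
  ]
}}

```text
clock: 15.45
tcp_pos: [565.4, -249.6, 134.3]
orientation: [0.619, 0.785, -0.0, -0.0]
contact_force: [-0.9, -0.4, 0.3]
finger_gap: 0.652
grasp_force: 37.8
```

Past the lip tops without contact. Down to the floor.

{"name": "carry_out", "arguments": {
  "motion": [
    {"tx":0,"ty":0,"tz":-0.008,"ax":0,"ay":0,"az":0,"fingers":-1},
    {"tx":0,"ty":0,"tz":-0.014,"ax":0,"ay":0,"az":0,"fingers":-1},
    {"tx":0,"ty":0,"tz":-0.02,"ax":0,"ay":0,"az":0,"fingers":-1},
    {"tx":0,"ty":0,"tz":-0.024,"ax":0,"ay":0,"az":0,"fingers":-1},
    {"tx":0,"ty":0,"tz":-0.024,"ax":0,"ay":0,"az":0,"fingers":-1}
  ]
}}

```text
clock: 15.87
tcp_pos: [565.3, -249.5, 128.1]
orientation: [0.619, 0.785, -0.0, -0.0]
contact_force: [0.0, 1.2, -0.2]
finger_gap: 0.651
grasp_force: 37.8
```

{"name": "carry_out", "arguments": {
  "motion": [
    {"tx":0,"ty":0,"tz":-0.002,"ax":0,"ay":0,"az":0,"fingers":-1},
    {"tx":0,"ty":0,"tz":-0.004,"ax":0,"ay":0,"az":0,"fingers":-1},
    {"tx":0,"ty":0,"tz":-0.006,"ax":0,"ay":0,"az":0,"fingers":-1},
    {"tx":0,"ty":0,"tz":-0.006,"ax":0,"ay":0,"az":0,"fingers":-1},
    {"tx":0,"ty":0,"tz":-0.006,"ax":0,"ay":0,"az":0,"fingers":-1}
  ]
}}

```text
clock: 16.28
tcp_pos: [565.5, -249.7, 127.6]
orientation: [0.619, 0.785, -0.0, 0.0]
contact_force: [-2.6, 1.2, 4.7]
finger_gap: 0.654
grasp_force: 38.2
```

It's seated: TCP z is 127.6, as predicted for the carton bottom at 8 mm. Releasing and lifting off.

{"name": "carry_out", "arguments": {
  "motion": [
    {"tx":0,"ty":0,"tz":0,"ax":0,"ay":0,"az":0,"fingers":0.6},
    {"tx":0,"ty":0,"tz":0,"ax":0,"ay":0,"az":0,"fingers":0.9},
    {"tx":0,"ty":0,"tz":0,"ax":0,"ay":0,"az":0,"fingers":0.9},
    {"tx":0,"ty":0,"tz":0,"ax":0,"ay":0,"az":0,"fingers":0.9},
    {"tx":0,"ty":0,"tz":0.02,"ax":0,"ay":0,"az":0,"fingers":0.9}
  ]
}}

```text
clock: 16.7
tcp_pos: [564.7, -249.1, 130.7]
orientation: [0.619, 0.785, -0.0, -0.001]
contact_force: [-0.8, 0.2, -0.9]
finger_gap: 0.949
grasp_force: 0.0
```

{"name": "carry_out", "arguments": {
  "motion": [
    {"tx":0,"ty":0,"tz":0.06,"ax":0,"ay":0,"az":0,"fingers":0.9},
    {"tx":0,"ty":0,"tz":0.16,"ax":0,"ay":0,"az":0,"fingers":0.9},
    {"tx":0,"ty":0,"tz":0.3,"ax":0,"ay":0,"az":0,"fingers":0.9},
    {"tx":0,"ty":0,"tz":0.44,"ax":0,"ay":0,"az":0,"fingers":0.9},
    {"tx":0,"ty":0,"tz":0.56,"ax":0,"ay":0,"az":0,"fingers":0.9}
  ]
}}

```text
clock: 17.12
tcp_pos: [565.5, -249.6, 274.7]
orientation: [0.619, 0.785, 0.0, 0.001]
contact_force: [1.5, -0.5, -0.1]
finger_gap: 0.95
grasp_force: 0.0
```

{"name": "carry_out", "arguments": {
  "motion": [
    {"tx":-0.1,"ty":0,"tz":0,"ax":0,"ay":0,"az":-0.038,"fingers":-0.1},
    {"tx":-0.2,"ty":0,"tz":0,"ax":0,"ay":0,"az":-0.076,"fingers":-0.1},
    {"tx":-0.34,"ty":0,"tz":0,"ax":0,"ay":0,"az":-0.114,"fingers":-0.1},
    {"tx":-0.48,"ty":0,"tz":0,"ax":0,"ay":0,"az":-0.152,"fingers":-0.1},
    {"tx":-0.6,"ty":0,"tz":0,"ax":0,"ay":0,"az":-0.19,"fingers":-0.1}
  ]
}}

```text
clock: 17.53
tcp_pos: [413.6, -249.2, 272.0]
orientation: [0.824, 0.566, -0.0, 0.0]
contact_force: [-0.3, -1.1, -0.4]
finger_gap: 0.451
grasp_force: 0.0
```

```bash
python3 - <<'E'
from h import *
dt=cam("top"); ds=cam("side")
hg=np.array([576.7,-297.3])
for n,d in(("top",dt),("side",ds)):
    print(n,[(round(r["conf"],2),round(r["location"][0]*420,1),round(r["location"][1]*560,1)) for r in eyes.search_frame("keeper_knob",n)][:3])
def rep(uv,d,z,b):
    k=unproj(d,uv,z)[0,:2]+b; v=k-hg; print(k.round(1),np.hypot(*v).round(1),"th",((np.arctan2(v[1],v[0])-1.806)%(2*np.pi)).round(3))
rep([278+708.5/8-.5,200+440.5/8-.5],dt,131,[1.2,3.5])
rep([200+77/5-.4+.16*0,175+402/5-.4+.56],ds,119,[0,0])
print(np.round(readout.observe()["tcp_pos"],1))
a=cv2.resize(dt["image"][195:275,270:380,::-1],None,fx=5,fy=5,interpolation=cv2.INTER_CUBIC); b=cv2.resize(ds["image"][205:285,200:250,::-1],None,fx=5,fy=5,interpolation=cv2.INTER_CUBIC)
cv2.imwrite("pics/kn.png",np.hstack([a,b]))
E
```

```text
top [(0.48, 235.0, 353.1)]
side [(0.54, 256.4, 229.1)]
[ 481.5 -349. ] 108.3 th 1.833
[ 480.4 -351.4] 110.5 th 1.848
[ 415.2 -249.7  272.4]
```

View pics/kn.png

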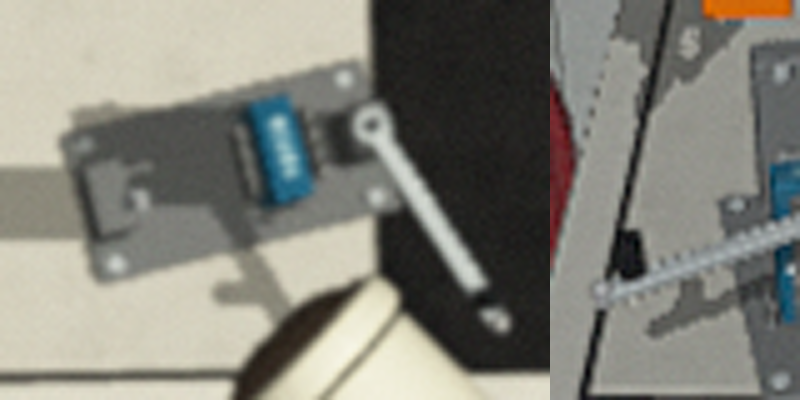

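The top crop shows the teal carton seated between the panels at (282,150). The black knob is at (485,295), and both views put it at (480.5, -350), bar angle 1.84 and radius 110. Next I'll go over the knob with the fingers straddling it, and compute the arc rows.

{"name": "carry_out", "arguments": {
  "motion": [
    {"tx":0.04,"ty":-0.06,"tz":0,"ax":0,"ay":0,"az":-0.038,"fingers":-0.1},
    {"tx":0.09,"ty":-0.14,"tz":0,"ax":0,"ay":0,"az":-0.076,"fingers":-0.1},
    {"tx":0.15,"ty":-0.23,"tz":0,"ax":0,"ay":0,"az":-0.114,"fingers":-0.1},
    {"tx":0.21,"ty":-0.32,"tz":0,"ax":0,"ay":0,"az":-0.152,"fingers":-0.1},
    {"tx":0.26,"ty":-0.4,"tz":0,"ax":0,"ay":0,"az":-0.19,"fingers":-0.1}
  ]
}}

```text
clock: 18.15
tcp_pos: [482.5, -350.9, 272.0]
orientation: [0.954, 0.299, 0.0, 0.001]
contact_force: [-0.5, -1.0, 0.4]
finger_gap: 0.45
grasp_force: 0.0
```

{"name": "carry_out", "arguments": {
  "motion": [
    {"tx":0,"ty":0,"tz":0,"ax":0,"ay":0,"az":-0.033,"fingers":-0.1},
    {"tx":0,"ty":0,"tz":-0.03,"ax":0,"ay":0,"az":-0.033,"fingers":-0.1},
    {"tx":0,"ty":0,"tz":-0.06,"ax":0,"ay":0,"az":-0.033,"fingers":-0.1},
    {"tx":0,"ty":0,"tz":-0.08,"ax":0,"ay":0,"az":-0.033,"fingers":-0.1},
    {"tx":0,"ty":0,"tz":-0.08,"ax":0,"ay":0,"az":-0.033,"fingers":-0.1}
  ]
}}

```text
clock: 18.57
tcp_pos: [479.8, -348.3, 249.7]
orientation: [0.968, 0.253, -0.001, -0.002]
contact_force: [-0.2, -0.2, -0.2]
finger_gap: 0.446
grasp_force: 0.0
```

```bash
python3 - <<'E'
import numpy as np
from plant import readout
s=readout.observe(); q=s["orientation"]; print(np.round(s["tcp_pos"],1),"psi",2*np.arctan2(q[1],q[0])-np.pi/2)
h=np.array([576.7,-297.3]); pt=lambda t:h+110*np.array([np.cos(1.806+t),np.sin(1.806+t)])
for a,b in((1.84,1.38),(1.38,.92),(.92,.46),(.46,.2),(.2,-.08)):
    print(a,pt(a).round(1)); [print("  ",((pt(a+(b-a)*i/5)-pt(a))/250).round(3),round((b-a)*i/5/np.pi,3)) for i in range(1,6)]
print(pt(-.08).round(1))
E
```

```text
[ 479.8 -348.3  249.7] psi -1.0601853298917874
1.84 [ 480.4 -350.5]
   [-0.018  0.036] -0.029
   [-0.032  0.074] -0.059
   [-0.043  0.113] -0.088
   [-0.051  0.153] -0.117
   [-0.054  0.193] -0.146
1.38 [ 466.8 -302.2]
   [0.   0.04] -0.029
   [0.004 0.081] -0.059
   [0.011 0.121] -0.088
   [0.022 0.159] -0.117
   [0.037 0.197] -0.146
0.92 [ 476.1 -252.9]
   [0.018 0.036] -0.029
   [0.039 0.071] -0.059
   [0.064 0.103] -0.088
   [0.091 0.133] -0.117
   [0.121 0.16 ] -0.146
0.46 [ 506.2 -212.8]
   [0.018 0.014] -0.017
   [0.037 0.027] -0.033
   [0.056 0.04 ] -0.05
   [0.076 0.051] -0.066
   [0.096 0.061] -0.083
0.2 [ 530.3 -197.6]
   [0.023 0.01 ] -0.018
   [0.046 0.018] -0.036
   [0.069 0.025] -0.053
   [0.093 0.031] -0.071
   [0.117 0.036] -0.089
[ 559.7 -188.6]
```

{"name": "carry_out", "arguments": {
  "motion": [
    {"tx":0,"ty":0,"tz":-0.08,"ax":0,"ay":0,"az":0,"fingers":-0.1},
    {"tx":0,"ty":0,"tz":-0.15,"ax":0,"ay":0,"az":0,"fingers":-0.1},
    {"tx":0,"ty":0,"tz":-0.21,"ax":0,"ay":0,"az":0,"fingers":-0.1},
    {"tx":0,"ty":0,"tz":-0.25,"ax":0,"ay":0,"az":0,"fingers":-0.1},
    {"tx":0,"ty":0,"tz":-0.276,"ax":0,"ay":0,"az":0,"fingers":-0.1}
  ]
}}

```text
clock: 18.98
tcp_pos: [479.9, -348.8, 181.5]
orientation: [0.968, 0.252, -0.0, -0.001]
contact_force: [-0.2, -1.4, -0.1]
finger_gap: 0.45
grasp_force: 0.0
```

{"name": "carry_out", "arguments": {
  "motion": [
    {"tx":0,"ty":0,"tz":0,"ax":0,"ay":0,"az":0,"fingers":-0.2},
    {"tx":0,"ty":0,"tz":0,"ax":0,"ay":0,"az":0,"fingers":-0.3},
    {"tx":0,"ty":0,"tz":0,"ax":0,"ay":0,"az":0,"fingers":-0.39},
    {"tx":0,"ty":0,"tz":0,"ax":0,"ay":0,"az":0,"fingers":-0.39},
    {"tx":0,"ty":0,"tz":0,"ax":0,"ay":0,"az":0,"fingers":-0.39}
  ],
  "force": 20
}}

```text
clock: 19.4
tcp_pos: [480.7, -349.9, 183.9]
orientation: [0.968, 0.251, 0.0, 0.001]
contact_force: [-0.0, 0.1, -0.7]
finger_gap: 0.303
grasp_force: 0.0
```

Straddling the knob freely. First arc segment.

{"name": "carry_out", "arguments": {
  "motion": [
    {"tx":-0.018,"ty":0.036,"tz":0,"ax":0,"ay":0,"az":-0.029,"fingers":-0.39},
    {"tx":-0.032,"ty":0.074,"tz":0,"ax":0,"ay":0,"az":-0.059,"fingers":-0.39},
    {"tx":-0.043,"ty":0.113,"tz":0,"ax":0,"ay":0,"az":-0.088,"fingers":-0.39},
    {"tx":-0.051,"ty":0.153,"tz":0,"ax":0,"ay":0,"az":-0.117,"fingers":-0.39},
    {"tx":-0.054,"ty":0.193,"tz":0,"ax":0,"ay":0,"az":-0.146,"fingers":-0.39}
  ]
}}

```text
clock: 19.82
tcp_pos: [466.8, -301.1, 183.4]
orientation: [1.0, 0.022, 0.0, 0.0]
contact_force: [-0.5, -0.1, 0.1]
finger_gap: 0.306
grasp_force: 0.1
```

{"name": "carry_out", "arguments": {
  "motion": [
    {"tx":0,"ty":0.04,"tz":0,"ax":0,"ay":0,"az":-0.029,"fingers":-0.39},
    {"tx":0.004,"ty":0.081,"tz":0,"ax":0,"ay":0,"az":-0.059,"fingers":-0.39},
    {"tx":0.011,"ty":0.121,"tz":0,"ax":0,"ay":0,"az":-0.088,"fingers":-0.39},
    {"tx":0.022,"ty":0.159,"tz":0,"ax":0,"ay":0,"az":-0.117,"fingers":-0.39},
    {"tx":0.037,"ty":0.197,"tz":0,"ax":0,"ay":0,"az":-0.146,"fingers":-0.39}
  ]
}}

```text
clock: 20.23
tcp_pos: [476.3, -251.8, 183.5]
orientation: [0.979, -0.206, 0.0, 0.0]
contact_force: [0.7, 0.1, -0.4]
finger_gap: 0.305
grasp_force: 0.1
```

```bash
python3 - <<'E'
from h import *
s=readout.observe(); q=s["orientation"]; print(np.round(s["tcp_pos"],1),"psi",2*np.arctan2(q[1],q[0])-np.pi/2, np.round(s["joint_positions"],2))
ds=cam("side"); h=np.array([576.7,-297.3])
# bright bar line in side picture: where would bar tip/mid be for th
g=cv2.cvtColor(ds["image"],cv2.COLOR_RGB2GRAY)
for t in(1.84,.98,.92,.7):
    p=[[*(h+r*np.array([np.cos(1.806+t),np.sin(1.806+t)])),107] for r in(20,30,40,50,60,70,80)]
    print(t,[int(g[int(v+.5),int(u+.5)]) for u,v in proj(ds,p)+[0,-.56]])
print([(round(r["conf"],2),round(r["location"][0]*420,1),round(r["location"][1]*560,1)) for r in eyes.search_frame("keeper_knob","side")][:3])
E
```

```text
[ 476.3 -251.8  183.5] psi -1.9847722329340833 [-0.71  0.19  1.81 -0.    1.14  1.27]
1.84 [57, 68, 60, 70, 98, 148, 146]
0.98 [147, 150, 140, 159, 159, 153, 145]
0.92 [154, 150, 140, 140, 138, 113, 115]
0.7 [127, 79, 64, 83, 153, 97, 95]
[(0.49, 245.3, 240.1)]
```

The bar is following; the side-view brightness matches angle 0.98. Next segments.

{"name": "carry_out", "arguments": {
  "motion": [
    {"tx":0.018,"ty":0.036,"tz":0,"ax":0,"ay":0,"az":-0.029,"fingers":-0.39},
    {"tx":0.039,"ty":0.071,"tz":0,"ax":0,"ay":0,"az":-0.059,"fingers":-0.39},
    {"tx":0.064,"ty":0.103,"tz":0,"ax":0,"ay":0,"az":-0.088,"fingers":-0.39},
    {"tx":0.091,"ty":0.133,"tz":0,"ax":0,"ay":0,"az":-0.117,"fingers":-0.39},
    {"tx":0.121,"ty":0.16,"tz":0,"ax":0,"ay":0,"az":-0.146,"fingers":-0.39}
  ]
}}

```text
clock: 20.75
tcp_pos: [506.6, -212.4, 183.3]
orientation: [0.907, -0.421, 0.0, 0.0]
contact_force: [-0.5, -0.5, 0.2]
finger_gap: 0.303
grasp_force: 0.1
```

{"name": "carry_out", "arguments": {
  "motion": [
    {"tx":0.018,"ty":0.014,"tz":0,"ax":0,"ay":0,"az":-0.017,"fingers":-0.39},
    {"tx":0.037,"ty":0.027,"tz":0,"ax":0,"ay":0,"az":-0.033,"fingers":-0.39},
    {"tx":0.056,"ty":0.04,"tz":0,"ax":0,"ay":0,"az":-0.05,"fingers":-0.39},
    {"tx":0.076,"ty":0.051,"tz":0,"ax":0,"ay":0,"az":-0.066,"fingers":-0.39},
    {"tx":0.096,"ty":0.061,"tz":0,"ax":0,"ay":0,"az":-0.083,"fingers":-0.39}
  ]
}}

```text
clock: 21.17
tcp_pos: [530.6, -197.4, 183.2]
orientation: [0.845, -0.535, 0.0, 0.0]
contact_force: [-0.2, -0.2, -0.3]
finger_gap: 0.303
grasp_force: 0.1
```

{"name": "carry_out", "arguments": {
  "motion": [
    {"tx":0.012,"ty":0.005,"tz":0,"ax":0,"ay":0,"az":-0.009,"fingers":-0.39},
    {"tx":0.023,"ty":0.01,"tz":0,"ax":0,"ay":0,"az":-0.018,"fingers":-0.39},
    {"tx":0.035,"ty":0.014,"tz":0,"ax":0,"ay":0,"az":-0.027,"fingers":-0.39},
    {"tx":0.046,"ty":0.018,"tz":0,"ax":0,"ay":0,"az":-0.036,"fingers":-0.39},
    {"tx":0.058,"ty":0.022,"tz":0,"ax":0,"ay":0,"az":-0.045,"fingers":-0.39}
  ]
}}

```text
clock: 21.58
tcp_pos: [544.9, -192.1, 183.2]
orientation: [0.805, -0.593, 0.0, 0.0]
contact_force: [-5.3, -3.0, 0.7]
finger_gap: 0.305
grasp_force: 3.3
```

{"name": "carry_out", "arguments": {
  "motion": [
    {"tx":0.01,"ty":0.003,"tz":0,"ax":0,"ay":0,"az":-0.008,"fingers":-0.39},
    {"tx":0.02,"ty":0.006,"tz":0,"ax":0,"ay":0,"az":-0.016,"fingers":-0.39},
    {"tx":0.03,"ty":0.009,"tz":0,"ax":0,"ay":0,"az":-0.024,"fingers":-0.39},
    {"tx":0.04,"ty":0.011,"tz":0,"ax":0,"ay":0,"az":-0.032,"fingers":-0.39},
    {"tx":0.048,"ty":0.013,"tz":0,"ax":0,"ay":0,"az":-0.038,"fingers":-0.39}
  ]
}}

```text
clock: 22.0
tcp_pos: [556.7, -189.1, 183.1]
orientation: [0.769, -0.64, 0.0, 0.001]
contact_force: [-6.8, -4.1, 2.6]
finger_gap: 0.305
grasp_force: 4.0
```

{"name": "carry_out", "arguments": {
  "motion": [
    {"tx":0.003,"ty":0.001,"tz":0,"ax":0,"ay":0,"az":0,"fingers":-0.39},
    {"tx":0.006,"ty":0.002,"tz":0,"ax":0,"ay":0,"az":0,"fingers":-0.39},
    {"tx":0.009,"ty":0.002,"tz":0,"ax":0,"ay":0,"az":0,"fingers":-0.39},
    {"tx":0.009,"ty":0.002,"tz":0,"ax":0,"ay":0,"az":0,"fingers":-0.39},
    {"tx":0.009,"ty":0.002,"tz":0,"ax":0,"ay":0,"az":0,"fingers":-0.39}
  ]
}}

```text
clock: 22.42
tcp_pos: [557.1, -189.0, 182.9]
orientation: [0.769, -0.639, -0.002, 0.003]
contact_force: [-10.1, -3.2, 4.4]
finger_gap: 0.303
grasp_force: 5.4
```

Force rises to 10.6 N with no further travel at a knob angle near 0, so it's against the stop. Backing off to centre, rising and clearing the view.

{"name": "carry_out", "arguments": {
  "motion": [
    {"tx":-0.01,"ty":-0.002,"tz":0,"ax":0,"ay":0,"az":0,"fingers":-0.39},
    {"tx":-0.02,"ty":-0.004,"tz":0,"ax":0,"ay":0,"az":0,"fingers":-0.39},
    {"tx":-0.032,"ty":-0.008,"tz":0,"ax":0,"ay":0,"az":0,"fingers":-0.3},
    {"tx":-0.032,"ty":-0.008,"tz":0,"ax":0,"ay":0,"az":0,"fingers":-0.25},
    {"tx":-0.032,"ty":-0.008,"tz":0.01,"ax":0,"ay":0,"az":0,"fingers":-0.25}
  ]
}}

```text
clock: 22.83
tcp_pos: [550.8, -189.4, 185.0]
orientation: [0.768, -0.64, -0.0, -0.0]
contact_force: [-0.2, 1.1, 0.4]
finger_gap: 0.375
grasp_force: 0.0
```

{"name": "carry_out", "arguments": {
  "motion": [
    {"tx":0,"ty":0,"tz":0.06,"ax":0,"ay":0,"az":0,"fingers":-0.25},
    {"tx":0,"ty":0,"tz":0.16,"ax":0,"ay":0,"az":0,"fingers":-0.25},
    {"tx":0,"ty":0,"tz":0.28,"ax":0,"ay":0,"az":0,"fingers":-0.25},
    {"tx":0,"ty":0,"tz":0.4,"ax":0,"ay":0,"az":0,"fingers":-0.25},
    {"tx":0,"ty":0,"tz":0.48,"ax":0,"ay":0,"az":0,"fingers":-0.25}
  ]
}}

```text
clock: 23.25
tcp_pos: [552.0, -189.8, 309.1]
orientation: [0.768, -0.64, 0.002, -0.0]
contact_force: [-0.4, 0.1, -0.5]
finger_gap: 0.376
grasp_force: 0.0
```

{"name": "carry_out", "arguments": {
  "motion": [
    {"tx":-0.1,"ty":0.03,"tz":0,"ax":0,"ay":0,"az":0,"fingers":-0.25},
    {"tx":-0.22,"ty":0.08,"tz":0,"ax":0,"ay":0,"az":0,"fingers":-0.25},
    {"tx":-0.36,"ty":0.12,"tz":0,"ax":0,"ay":0,"az":0,"fingers":-0.25},
    {"tx":-0.5,"ty":0.18,"tz":0,"ax":0,"ay":0,"az":0,"fingers":-0.25},
    {"tx":-0.6,"ty":0.22,"tz":0,"ax":0,"ay":0,"az":0,"fingers":-0.25}
  ]
}}

```text
clock: 23.67
tcp_pos: [399.2, -133.3, 305.2]
orientation: [0.768, -0.64, -0.0, -0.0]
contact_force: [-0.6, -0.1, 0.8]
finger_gap: 0.376
grasp_force: 0.0
```

```bash
python3 - <<'E'
from h import *
print(np.round(readout.observe()["tcp_pos"],1))
h=np.array([576.7,-297.3]); B={"top":[0.6,1.2],"side":[.16,-.56]}
for n in("top","side"):
    d=cam(n); g=cv2.GaussianBlur(cv2.cvtColor(d["image"],cv2.COLOR_RGB2GRAY),(0,0),.6).astype(np.float32)
    # top bias: true = measured + (1.2,3.5) mm
    def sc(t,rs=np.arange(25,98,2.)):
        P=np.c_[h+rs[:,None]*[np.cos(1.806+t),np.sin(1.806+t)],np.full(len(rs),107)]
        if n=="top": P[:,:2]-=[1.2,3.5]; uv=proj(d,P)
        else: uv=proj(d,P)+B[n]
        return cv2.remap(g,uv[:,:1].astype(np.float32),uv[:,1:].astype(np.float32),cv2.INTER_LINEAR).mean()
    ts=np.arange(-.15,.45,.01); v=np.array([sc(t) for t in ts]); w=np.clip(v-v.max()+25,0,None); i=v.argmax(); w[abs(ts-ts[i])>.08]=0
    print(n,"bar angle",ts[i].round(2),(w*ts).sum()/w.sum(), v[::6].round(0))
    for t in("carton","mint_b","polish_b","dropper_e","pill_box","fish_tin"):
        print(t,[(round(x["conf"],2),round(x["location"][0]*420),round(x["location"][1]*560)) for x in eyes.search_frame(t,n)][:3])
E
```

```text
[ 399.2 -133.3  305.2]
top bar angle 0.0 0.0038195565012574483 [106. 140. 192. 196. 150. 114. 100.  93.  89.  88.]
carton [(0.71, 249, 214), (0.68, 222, 326), (0.57, 246, 137)]
mint_b [(0.8, 172, 216)]
polish_b [(0.29, 228, 317)]
dropper_e [(0.64, 186, 194)]
pill_box [(0.55, 199, 244), (0.53, 173, 215)]
fish_tin [(0.87, 207, 408)]
side bar angle 0.03 0.028991588773739446 [ 98.  97. 130. 144. 129. 111. 105. 102. 101. 107.]
carton [(0.72, 164, 251), (0.71, 245, 249), (0.68, 191, 238)]
mint_b [(0.73, 196, 312)]
polish_b []
dropper_e [(0.71, 188, 301)]
pill_box [(0.7, 218, 290)]
fish_tin [(0.81, 337, 271)]
```

The bar reads 0.00 in the top view and 0.03 in the coarser side view, well past the catch at 0.13. The bystanders found again are where they started, and the tool is clear. Handing in.

```bash
python3 -c "
from plant import job; print(job.close_job())"
```

```text
the job is handed in; nothing more can be done
None
```

The carton is fully down in the holder slot, the keeper bar reads shut past the catch (0.00 rad top view, 0.03 side view), and the job was handed in at about 24 s; the bystanders the networks found again had not moved, but polish_b was not found in the last pictures.

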